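# Press a phone screen home in a ratchet press, then release the press

## Task

The phone in the bench press has a new screen that still stands proud of its frame. Swing the lever of the press down to its third notch, not as far as the fourth, which would crack the glass; then let go of it and leave the ratchet holding the pressure for about two seconds. After that push in the round release button under the ratchet wheel and keep it in until the lever has swung right back up; leave the things lying about where they are.

Things in the scene. Friction and masses are not known exactly. Their poses are not given: they have to be found in the camera images.
- press: Grey cast bench press, fixed; base 170 x 180 x 20 mm (x -85..85, y -90..90), column at the back. Origin: centre of the base's underside, on the bench. Own x runs from its front to its back (the front faces the robot more or less), y to its left seen from the robot, z up. Lever on the right of its head, ratchet wheel on the left, phone lying across it on a nest plate under the ram's pad.
- press_head (a point): Middle of the front edge of the head's top (press frame x -55, y 0, z 206 mm). The head overhangs the phone from the column to here, y -40..40, z 128..206; the square steel ram rises through it to z = 230 at x = -35.
- wheel (a point): Centre of the ratchet wheel, on the lever's shaft (press frame x -4, y 51, z 170 mm); radius 40 mm, 10 thick. A grey sheet hood of radius 50 mm, y 34..108, covers it above and in front; a flat lip 4 mm thick runs forward from it at z = 171 mm to x = -84, over the release button. Below it sits the pawl case with the release button on a sloping barrel.
- lever (a joint): Angle of the lever (rad): 0 fully up at its stop, where a spring returns it; grows as it is swung down to the front; range 0..0.94. The ratchet clicks and holds at about 0.22 (first notch), 0.43 (second), 0.65 (third), 0.86 (fourth); let go between two, it drops back to the lower. 5 to 10 N at the grip. The ram goes down 20 mm per rad; the pad meets the screen near 0.4 and has it home by 0.65.
- lever_grip (a point): Centre of the lever's grip: black plastic bar 21 mm thick, 98 long, parallel to the shaft (press y -150..-52 mm), on a 14 mm steel rod (at y -60), 150 mm from the shaft. Fully up, the rod rises to the front at 55 degrees over the horizontal: grip 86 mm in front of the shaft, 123 above it. Third notch: 17 degrees, 143 mm in front, 44 above.
- lever_hinge (a point): Point on the lever shaft's axis level with the middle of the grip (press frame x -4, y -101, z 170 mm). The shaft runs along the press's y. It does not move.
- release (a joint): Travel of the release button (m): 0 out, grows as it is pushed in, 0.009 at its end. It lifts the pawl clear of the wheel from about 0.005 on; 2 to 5 N. It ticks in by up to 0.005 by itself as teeth pass the pawl. Let out too soon, the ratchet catches the returning lever at a notch.
- release_face (a point): Centre of the face of the black button, 32 mm across (press frame x -66, y 80, z 103 mm when out). The point's z axis points out of the button along its travel, 30 degrees from vertical towards the press's front. The hood's lip hangs 66 mm above it and 18 mm past it, so come in under the lip with the tool tilted some 30 to 40 degrees, pointing to the back and down; its front is free.
- screen (a joint): How far the phone's screen (66 x 141 mm glass) is pushed down (m): 0 to 0.001 at the start (3 to 4 mm proud), 0.004 fully home, flush with its frame. It stays where it is pushed. It lies at x -35, y 0 in the press frame, its top 40.5 mm high at 0.
- jar_screws: Clear jar with yellow lid, 87 mm across, 117 mm high, standing left of the press; leave it. Origin: centre of the underside.
- phone_open: Opened phone, 143 x 72 x 15 mm, lying in front of the press; leave it. Origin: centre of the underside.
- driver_red: Red screwdriver, 165 mm long, lying in front of the press; leave it. Origin: on the underside, 80 mm from the handle's end.

How it is judged:
By the outcome, as a careful person would: the job done as asked, in the order asked, and still so for the second after the job is handed in, with the robot touching nothing.
It also fails if it takes over 45 s, if anything falls off the work surface, if the arm or the gripper's body presses on something with over 40 N, if the wrist force passes 120 N, or if a joint passes its speed limit or range.

## Robot

A 6-joint arm with a two-finger parallel gripper is mounted at the origin on a cart in front of the work surface, level with it; the furniture and walls round the work are solid. World frame = base frame: x ahead of the robot, y to its left, z up, the work surface at z = 0. Lengths are in m, angles in rad, forces in N, time in s.
With the tool pointing down it reaches from about 0.4 to 0.825 m from the base axis. Payload 7 kg.
Tool frame: the origin (TCP) lies at the very end of the fingers, on their centre line; the grasp point (between the pads) lies 19 mm behind it (arm.grasp_offset is the distance from the TCP to the grasp point, in m); z points along the fingers, y is the line along which they close (so a half turn about z gives the same grasp; the last joint's range is limited). The gripper opens to 88 mm and grips with 3 to 60 N. Pads are 19 mm wide; open, the fingers measure 130 mm over their backs; the gripper's body (78 mm by 193 mm) begins 47 mm behind the grasp point.
Start: joints at [1.596, 0.359, 0.012, 0, -1.224, -0.288], TCP at [0.175, 0.652, 0.227] pointing down, gripper open.
Joint ranges: [-3.07, 3.07], [-1.43, 2.12], [-1.02, 1.25], [-3.03, 1.67], [-3.05, -0], [-3.03, 3.03]. Speed limits (rad/s): [2.39, 2.39, 3.01, 3.14, 3.14, 3.14].

## Interface

Orientations are given as [roll, pitch, yaw] about the fixed x, y, z axes, in that order (R = Rz(yaw) Ry(pitch) Rx(roll)).
In Python, from station import get_state, cams, arm, nets gives the robot as it stands.
- The arm moves only by the shell command python3 -m creep 'ROWS' [FORCE]. ROWS is a JSON object of lists of equal length, an entry for each row: "translation": the shift along the world's x, y, z in mm, a list of three; "spin": the turn about the world's z in rad; "gripper": the opening, from 0 (shut) to 1 (fully open). In form: {"translation": [[dx, dy, dz], ...], "spin": [spin, ...], "gripper": [gripper, ...]}. A call has 1 to 8 rows; each row shifts and turns the commanded pose from where the row before left it; what a row does not reach is not made up. A row lasts 1/10 s, in which the tool goes at most 50 mm and 8.59 degrees, less where a joint would pass 70% of its speed; a pose out of reach is approached as far as the arm can. A call is refused whole if a number of a shift passes 50 or a number of a turn 0.15, either way. A call with a gripper value outside its range is refused whole. The fingers move at their own pace and stop on an object; FORCE is the grip in N (left out, the last holds). Time passes only in rows, so rows that do not move let the fingers close. It gives the time, the measured TCP pose, the force, the opening and the grip force at its end, in the units of the state.
- get_state(): the state, without advancing time (a new reading comes with each control period).
- cams.grab_frame(name): name is "scene" or "top" or "wrist"; returns a dict with "img" (480x640x3 uint8, red, green, blue), "mtx" (3x3 intrinsics, pixels), "D" ([k1, k2, p1, p2, k3] as OpenCV has them; the pictures are not rectified), "R" (3x3) and "t" (3): a world point X has camera coordinates R X + t. Camera axes: x right, y down, z forward; pixel columns grow to the right and rows downward; lengths in m; the calibration is good to about 2 mm. A picture is of the moment at which its call begins. There is no depth.
- arm.job_done(): hands the job in; it is judged then, once.
Trained networks look in the newest picture that a camera, given by its name, has taken for a name from the list of things; names that differ only in an ending like _2 or _b are one class to them, and where a whole thing is asked for, a point or a joint stands for the part that bears it (a point fixed in the world has none). Each returns a list of dicts, best first, with "confidence" (0 to 1); they miss things now and then, are a little off and sometimes report something else, mostly with a low value. They report only what shows in the picture. A call takes as long as a camera call.
- nets.search_frame(camera, label): "centre" ([x, y, z] in m, in world coordinates, good to about 4 mm: the middle of the surface that is visible of it).
- nets.pinpoint(camera, label): "centre" ([x, y, z] in m, in world coordinates, good to about 4 mm: a listed point, or the origin of a listed thing).
The state is a dict: "t": time; "q": joint angles; "qd": joint speeds; "joint_efforts": joint torques, N m; "eef_pos": TCP position; "ee_rot": TCP orientation; "force": force on the tool from outside, world axes, zero at the start; "moment": the same for the moment, N m; "width": finger opening in m; "gripper_force": force on a finger pad.
Only numpy, scipy, OpenCV 4.12 (cv2) and the standard library are available. Lean on these libraries where they do the work, as an engineer would, in place of code of your own. Each camera call takes 0.05 s, during which the arm holds its last target. There are 200 camera calls.

## Working session

There is one attempt and no reset: what is moved stays moved. The work goes in short steps, Python scripts to look and compute and a shell command to move; the robot and the scene stay as the last step left them, time stands still between calls to the robot, and variables do not carry over. Pictures are saved under pics/ and viewed, at most 10 in all, crops included, and the job is handed in when it is done.

```bash
mkdir -p pics; ls
python3 - <<'E'
from station import get_state, cams, arm, nets
import cv2, numpy as np
np.set_printoptions(precision=4,suppress=True)
s=get_state(); print(s)
print([a for a in dir(arm) if a[0]!='_'])
ims=[]
for c in ["scene","top"]:
    f=cams.grab_frame(c); cv2.imwrite(f"pics/{c}0.png",f["img"][:,:,::-1])
    for l in ["press","press_head","wheel","lever_grip","lever_hinge","release_face","jar_screws","phone_open","driver_red"]:
        print(c,l,[(np.round(d["centre"],4),round(d["confidence"],2)) for d in nets.pinpoint(c,l)[:2]])
E
python3 -m creep --help | head -40
```

```text
pics
{'t': 0.0, 'q': array([ 1.5961,  0.3594,  0.011 , -0.0003, -1.224 , -0.2881]), 'qd': array([ 0.0001,  0.0006,  0.0001, -0.0022,  0.0016, -0.0016]), 'joint_efforts': array([ -0.0013, -58.2712,  29.3047,   6.9974,   0.007 ,  -0.0002]), 'eef_pos': array([0.1753, 0.6514, 0.2256]), 'ee_rot': array([ 3.14  , -0.0002, -0.2629]), 'force': array([-1.1455,  0.015 , -0.3238]), 'moment': array([ 0.0126,  0.0009, -0.0232]), 'gripper_force': 0.0, 'width': 0.0876133693130933}
['Unreachable', 'grasp_offset', 'job_done']
scene press [(array([0.5713, 0.3587, 0.0029]), 0.86)]
scene press_head [(array([0.5161, 0.3512, 0.2044]), 0.66)]
scene wheel [(array([0.5657, 0.4061, 0.1695]), 0.59)]
scene lever_grip [(array([0.4929, 0.2468, 0.2913]), 0.91)]
scene lever_hinge []
scene release_face [(array([0.4984, 0.4336, 0.1019]), 0.74), (array([0.5621, 0.4113, 0.171 ]), 0.74)]
scene jar_screws [(array([0.498 , 0.5631, 0.0014]), 0.94)]
scene phone_open [(array([ 0.3712,  0.4306, -0.0042]), 0.87), (array([0.5122, 0.3521, 0.2048]), 0.23)]
scene driver_red [(array([ 0.3711,  0.2602, -0.0028]), 0.67)]
top press []
top press_head [(array([0.5179, 0.3553, 0.2054]), 0.76)]
top wheel [(array([ 0.3694,  0.4348, -0.0002]), 0.5)]
top lever_grip [(array([0.4905, 0.2493, 0.2912]), 0.77)]
top lever_hinge [(array([0.5767, 0.2578, 0.166 ]), 0.59)]
top release_face []
top jar_screws [(array([0.4946, 0.5594, 0.0029]), 0.94)]
top phone_open [(array([ 0.3681,  0.4359, -0.0014]), 0.93), (array([0.5196, 0.3525, 0.2061]), 0.62)]
top driver_red [(array([0.3688, 0.2583, 0.0003]), 0.71)]invalid input: not JSON, or not a number
```

View pics/scene0.png

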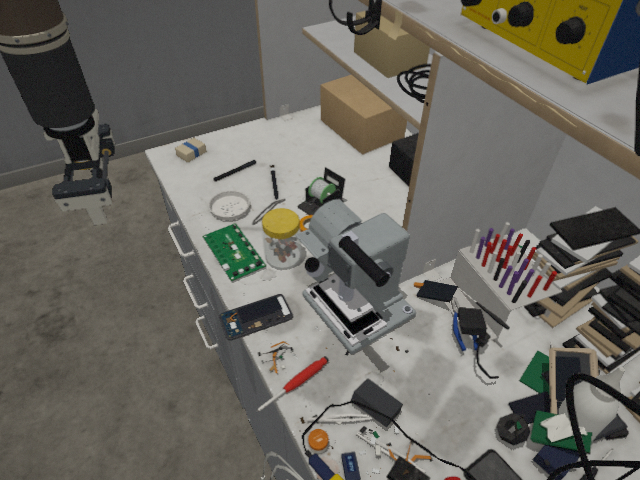

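View pics/top0.png

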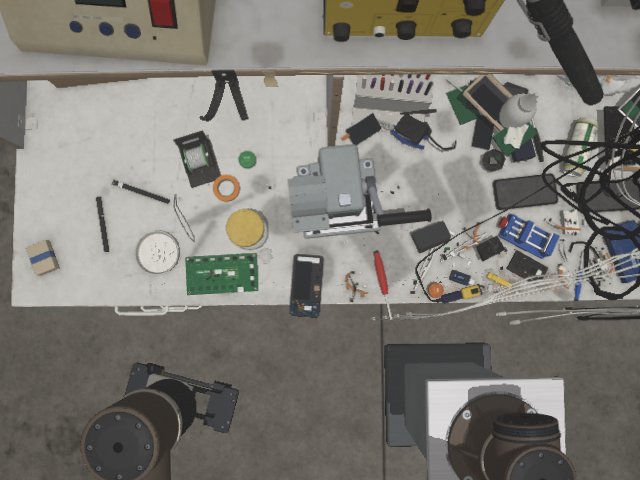

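The scene picture shows the press in the middle: the grip is at about (365,262) and the black button at about (313,265). The jar is at (283,238), the open phone at (255,315) and the driver at (295,380). The top view agrees, and the press's yaw is small. The rows can't command a tilt, so I'll test in free space what a pose beyond reach does to it.

```bash
python3 -m creep '{"translation": [[0,30,30],[0,40,40],[0,40,40],[0,40,40],[0,40,40],[0,40,40],[0,40,40],[0,0,0]], "spin": [0,0,0,0,0,0,0,0], "gripper": [1,1,1,1,1,1,1,1]}'; python3 -c "
from station import get_state
s=get_state();print(s['q'],s['ee_rot'])"
```

```text
t: 1.8
eef_pos: [0.1709, 0.8615, 0.4284]
ee_rot: [3.14, -0.006, -0.262]
force: [-1.7, 1.1, -5.1]
width: 0.0876
gripper_force: 0.0
[ 1.59757     0.81258812  1.24167137  0.00610869 -2.00319794 -0.28594958] [ 3.1399827  -0.00626336 -0.26172153]
```

```bash
python3 -m creep '{"translation": [[0,50,0],[0,50,0],[0,50,0],[0,0,0]], "spin": [0,0,0,0], "gripper": [1,1,1,1]}'; python3 -c "
from station import get_state
s=get_state();print(s['q'],s['ee_rot'])"
```

```text
t: 2.2
eef_pos: [0.1565, 0.9366, 0.3826]
ee_rot: [-3.041, -0.004, -0.261]
force: [0.8, 0.6, -1.3]
width: 0.0875
gripper_force: 0.0
[ 1.62237909  0.87630366  1.24842035  0.03554026 -1.84822819 -0.30121016] [-3.04116228 -0.00351408 -0.26115851]
```

```bash
python3 -m creep '{"translation": [[0,50,0],[0,50,0],[0,50,0],[0,50,0],[0,0,0]], "spin": [0,0,0,0,0], "gripper": [1,1,1,1,1]}'; python3 -c "
from station import get_state
s=get_state();print(s['q'],s['ee_rot'])"; python3 -m creep '{"translation": [[0,-50,0],[0,-50,0],[0,-50,0],[0,-50,0],[0,0,0]], "spin": [0,0,0,0,0], "gripper": [1,1,1,1,1]}'; python3 -c "
from station import get_state
s=get_state();print(s['q'],s['ee_rot'])"
```

```text
t: 2.7
eef_pos: [0.1412, 1.0265, 0.3213]
ee_rot: [-2.916, -0.003, -0.261]
force: [-0.1, -0.1, -1.4]
width: 0.0878
gripper_force: 0.0
[ 1.64825056  0.96018199  1.24883358  0.07689005 -1.64714115 -0.32457374] [-2.91628962e+00 -2.52454703e-03 -2.61445324e-01]
t: 3.2
eef_pos: [0.1434, 0.8552, 0.3316]
ee_rot: [-2.915, -0.003, -0.264]
force: [0.3, 0.3, 0.7]
width: 0.0878
gripper_force: 0.0
[ 1.66332898  0.51389147  0.4298032   0.08507364 -1.27588344 -0.37209655] [-2.91490137 -0.00317458 -0.26380125]
```

Pushing against the reach limit tilts the tool outward, and the tilt stays after coming back, so the button is reachable. I want the closing axis horizontal across the tilt, so I'll spin about 1.9 rad and tilt further, staying high to keep the radius small.

```bash
cat > h.py <<'E'
from station import get_state
import numpy as np
from scipy.spatial.transform import Rotation as Ro
np.set_printoptions(precision=3,suppress=True)
s=get_state();R=Ro.from_euler('xyz',s['ee_rot']).as_matrix()
print('q',s['q'],'tilt',np.degrees(np.arccos(-R[2,2])),'az z',np.degrees(np.arctan2(R[1,2],R[0,2])),'toolx',R[:,0],'tooly',R[:,1])
E
python3 -m creep '{"translation": [[0,-10,30],[0,-10,30],[0,-10,30],[0,0,30],[0,0,30],[0,0,30],[0,0,30],[0,0,30]], "spin": [0.146,0.146,0.146,0.146,0.146,0.146,0.146,0.146], "gripper": [0,0,0,0,0,0,0,0]}'
python3 -m creep '{"translation": [[0,0,40],[0,0,40],[0,0,40],[0,10,40],[0,10,40],[0,20,40],[0,20,40],[0,20,40]], "spin": [0.146,0.146,0.146,0.146,0.146,0,0,0], "gripper": [0,0,0,0,0,0,0,0]}'; python3 h.py
```

```text
t: 4.0
eef_pos: [0.138, 0.8149, 0.5404]
ee_rot: [-2.916, -0.002, 0.905]
force: [-1.7, 3.4, -4.5]
width: 0.0291
gripper_force: 0.0
t: 4.8
eef_pos: [0.0846, 0.7239, 0.6682]
ee_rot: [-2.908, -0.23, 1.573]
force: [-1.3, -0.6, -0.9]
width: 0.0003
gripper_force: 0.0
q [ 1.591  0.469  1.252 -0.267 -2.103  1.415] tilt 18.708025436114 az z 136.3028064466918 toolx [-0.002  0.974  0.228] tooly [ 0.973  0.055 -0.225]
```

```bash
python3 -m creep '{"translation": [[10,30,0],[10,40,0],[0,50,0],[0,50,0],[0,50,0],[0,50,0],[0,50,0],[0,50,0]], "spin": [0.14,0.14,0.1,0,0,0,0,0], "gripper": [0,0,0,0,0,0,0,0]}'; python3 h.py
```

```text
t: 5.6
eef_pos: [0.0611, 0.9375, 0.5071]
ee_rot: [-2.992, -0.402, 1.919]
force: [0.4, -0.6, 0.2]
width: 0.0004
gripper_force: 0.0
q [ 1.596  0.708  1.252 -0.273 -1.769  1.823] tilt 24.500323613079814 az z 131.05879843355495 toolx [-0.314  0.865  0.391] tooly [ 0.91   0.392 -0.138]
```

```bash
python3 -m creep '{"translation": [[0,45,20],[0,45,20],[0,45,20],[0,45,20],[0,45,20],[0,45,20],[0,45,20],[0,45,20]], "spin": [0,0,0,0,0,0,0,0], "gripper": [0,0,0,0,0,0,0,0]}'; python3 h.py
```

```text
t: 6.4
eef_pos: [0.0219, 1.079, 0.5052]
ee_rot: [-3.111, -0.648, 1.894]
force: [-0.8, 0.1, 0.1]
width: 0.0005
gripper_force: 0.0
q [ 1.668  0.782  1.252 -0.168 -1.412  1.779] tilt 37.162284987927066 az z 111.43075770138464 toolx [-0.253  0.756  0.604] tooly [ 0.942  0.335 -0.025]
```

```bash
python3 -m creep '{"translation": [[0,30,40],[0,30,40],[0,30,40],[0,30,40],[0,30,40],[0,30,40],[0,30,40],[0,0,0]], "spin": [-0.12,-0.12,0,0,0,0,0,0], "gripper": [0,0,0,0,0,0,0,0]}'; python3 h.py
```

```text
t: 7.2
eef_pos: [0.0093, 1.1104, 0.6494]
ee_rot: [3.118, -0.877, 1.655]
force: [0.4, -0.7, 0.5]
width: 0.0004
gripper_force: 0.0
q [ 1.775  0.739  1.251  0.123 -1.213  1.45 ] tilt 50.2814377178618 az z 93.06301629867758 toolx [-0.053  0.637  0.769] tooly [0.998 0.066 0.015]
```

```bash
python3 -m creep '{"translation": [[0,30,40],[0,30,40],[0,30,40],[0,30,40],[0,30,40],[0,0,0]], "spin": [0,0,0,0,0,0], "gripper": [0,0,0,0,0,0]}'; python3 h.py
```

```text
t: 7.8
eef_pos: [0.0, 1.1272, 0.733]
ee_rot: [3.07, -1.051, 1.67]
force: [1.0, -0.6, -1.2]
width: 0.0008
gripper_force: 0.0
q [ 1.801  0.721  1.251  0.212 -1.068  1.402] tilt 60.322096102288235 az z 90.9516072434363 toolx [-0.049  0.494  0.868] tooly [0.999 0.037 0.036]
```

```bash
cat > fit.py <<'E'
from station import cams, nets
import numpy as np
from scipy.optimize import least_squares
np.set_printoptions(precision=4,suppress=True)
P={"press":(0,0,0),"press_head":(-55,0,206),"wheel":(-4,51,170),"lever_grip":(-90,-101,293),"lever_hinge":(-4,-101,170),"release_face":(-66,80,103)}
A=[];B=[];N=[]
for c in ["scene","top"]:
    for k in range(3):
        cams.grab_frame(c)
        for l,p in P.items():
            for d in nets.pinpoint(c,l)[:1]:
                if d["confidence"]>.5: A.append(np.array(p)/1000);B.append(d["centre"]);N.append((c,l))
A=np.array(A);B=np.array(B)
def f(v):
    c,s=np.cos(v[3]),np.sin(v[3])
    return A@np.array([[c,-s,0],[s,c,0],[0,0,1]]).T+v[:3]-B
r=least_squares(lambda v:f(v).ravel(),[.571,.357,0,.07],loss='soft_l1',f_scale=.004)
print(r.x)
for n,e in zip(N,f(r.x)): print(n,e*1000)
E
python3 fit.py
```

```text
[ 0.5705  0.3581 -0.0009  0.1002]
('scene', 'press') [ 1.2738 -2.9704 -3.4646]
('scene', 'press_head') [ 1.3498  3.3264 -1.3646]
('scene', 'wheel') [-1.209  -1.1266 -1.6646]
('scene', 'lever_grip') [3.0313 0.3313 0.0354]
('scene', 'lever_hinge') [-1.0003  5.7362  2.4354]
('scene', 'press') [ 1.3738 -3.8704 -2.7646]
('scene', 'press_head') [ 2.3498 -0.0736  0.9354]
('scene', 'lever_grip') [-0.6687  1.3313 -1.8646]
('scene', 'lever_hinge') [-2.0003  3.2362 -1.0646]
('scene', 'release_face') [-2.0995 -0.5757  1.2354]
('scene', 'press') [-0.4262 -3.0704 -3.6646]
('scene', 'press_head') [ 5.3498  1.9264 -0.5646]
('scene', 'wheel') [-1.709   0.5734 -1.9646]
('scene', 'lever_grip') [ 0.1313 -2.5687  1.8354]
('scene', 'lever_hinge') [1.3997 3.5362 1.7354]
('scene', 'release_face') [-1.6995 -1.1757  0.3354]
('top', 'lever_grip') [-2.1687 -0.4687 -2.5646]
('top', 'lever_hinge') [ 0.4997 -0.5638  4.8354]
('top', 'press_head') [-1.3502 -0.8736  1.1354]
('top', 'lever_grip') [-0.5687  0.2313 -0.4646]
('top', 'lever_hinge') [-0.6003 -2.1638  3.3354]
('top', 'press_head') [-2.5502 -0.8736  0.2354]
('top', 'wheel') [193.591  148.8734 169.6354]
('top', 'lever_grip') [-1.3687 -0.8687 -1.1646]
('top', 'lever_hinge') [ 0.3997 -1.0638  0.4354]
```

```bash
python3 -m creep '{"translation": [[30,-50,-25],[30,-50,-25],[30,-50,-25],[30,-50,-25],[30,-50,-25],[30,-50,-25],[30,-50,-25],[30,-50,-25]], "spin": [-0.05,-0.05,-0.05,-0.05,-0.05,-0.05,-0.05,-0.05], "gripper": [0,0,0,0,0,0,0,0]}'; python3 h.py
python3 -m creep '{"translation": [[30,-45,-10],[30,-45,-10],[30,-45,-10],[30,-45,-10],[30,-45,-10],[30,-45,-10],[30,-45,-10],[0,0,0]], "spin": [-0.1,-0.1,-0.1,-0.1,-0.1,-0.1,-0.1,0], "gripper": [0,0,0,0,0,0,0,0]}'; python3 h.py
```

```text
t: 10.7
eef_pos: [0.1655, 0.8625, 0.6012]
ee_rot: [3.074, -1.048, 1.311]
force: [2.4, -0.2, 2.0]
width: 0.0006
gripper_force: 0.0
q [ 1.631  0.092 -0.274  1.082 -0.391  0.354] tilt 60.09584940177917 az z 70.62989737226533 toolx [0.128 0.483 0.866] tooly [ 0.949 -0.313  0.034]
t: 11.5
eef_pos: [0.3582, 0.5748, 0.5377]
ee_rot: [3.073, -1.047, 0.607]
force: [-0.2, 0.7, 0.2]
width: 0.0002
gripper_force: 0.0
q [ 1.51  -0.135 -0.653  1.306 -0.844 -0.215] tilt 60.067411258273786 az z 30.236547084669095 toolx [0.411 0.285 0.866] tooly [ 0.52  -0.853  0.034]
```

```bash
python3 -m creep '{"translation": [[24,-41,-12],[24,-41,-12],[24,-41,-12],[24,-41,-12],[24,-41,-12],[24,-41,-12],[24,-41,-12],[24,-41,-12]], "spin": [0,0,0,0,0,-0.05,-0.05,-0.05], "gripper": [0,0,0,0,0,0,0,0]}'; python3 h.py
```

```text
t: 12.3
eef_pos: [0.5318, 0.2634, 0.4692]
ee_rot: [3.071, -1.012, 0.455]
force: [0.5, -0.0, 0.4]
width: 0.0002
gripper_force: 0.0
q [ 0.496 -0.372 -0.943  1.667 -0.106 -0.118] tilt 58.04473249893369 az z 21.292202228606314 toolx [0.477 0.233 0.848] tooly [ 0.385 -0.922  0.038]
```

```bash
cat > kin.py <<'E'
import numpy as np, itertools
from scipy.spatial.transform import Rotation as Ro
from scipy.optimize import least_squares
np.set_printoptions(precision=3,suppress=True)
D=[([1.5961,.3594,.011,-.0003,-1.224,-.2881],[.1753,.6514,.2256],[3.14,-.0002,-.2629]),
([1.59757,.81258,1.24167,.00611,-2.0032,-.28595],[.1709,.8615,.4284],[3.13998,-.00626,-.26172]),
([1.64825,.96018,1.24883,.07689,-1.64714,-.32457],[.1412,1.0265,.3213],[-2.91629,-.00252,-.26144]),
([1.66333,.51389,.4298,.08507,-1.27588,-.3721],[.1434,.8552,.3316],[-2.9149,-.00317,-.2638]),
([1.591,.469,1.252,-.267,-2.103,1.415],[.0846,.7239,.6682],[-2.908,-.23,1.573]),
([1.631,.092,-.274,1.082,-.391,.354],[.1655,.8625,.6012],[3.074,-1.048,1.311]),
([1.51,-.135,-.653,1.306,-.844,-.215],[.3582,.5748,.5377],[3.073,-1.047,.607]),
([.496,-.372,-.943,1.667,-.106,-.118],[.5318,.2634,.4692],[3.071,-1.012,.455])]
LO=np.array([-3.07,-1.43,-1.02,-3.03,-3.05,-3.03]);HI=np.array([3.07,2.12,1.25,1.67,0,3.03])
rot=lambda a,t:Ro.from_euler(a,t).as_matrix()
def fk(q,g,s):
    phi=np.pi/2-q[1]+q[2]
    A=rot('z',q[0]); F=A@rot('y',np.pi-phi); W=F@rot('z',s[0]*q[3])@rot('y',-q[4])
    R=W@rot('z',s[1]*q[5]+s[2]*np.pi/2)
    p=A@np.array([g[0]+g[1]*np.sin(q[1]),0,g[4]+g[1]*np.cos(q[1])])+F@np.array([g[5],0,g[2]])+W@np.array([0,0,g[3]])
    return p,R
def rv(R,T): return Ro.from_matrix(R@T.T).as_rotvec()
S=min(itertools.product([1,-1],[1,-1],range(4)),key=lambda s:sum(np.linalg.norm(rv(fk(q,[0]*6,s)[1],rot('xyz',e))) for q,p,e in D))
G=least_squares(lambda g:np.concatenate([fk(q,g,S)[0]-p for q,p,e in D]),[0,.4,.4,.3,.3,0]).x
PX,PY,YAW=.5705,.358,.1
def P2W(v): c,s=np.cos(YAW),np.sin(YAW); x,y,z=np.array(v)/1000; return np.array([PX+c*x-s*y,PY+s*x+c*y,z])
def ik(p,R,q0):
    f=lambda q:np.concatenate([(fk(q,G,S)[0]-p)*3,rv(fk(q,G,S)[1],R)])
    r=least_squares(f,np.clip(q0,LO+.01,HI-.01),bounds=(LO,HI)); return r.x,np.linalg.norm(r.fun)
def toolR(tilt,az,flip=1):  # tool x up-back or opposite, y horizontal
    z=np.array([np.sin(tilt)*np.cos(az),np.sin(tilt)*np.sin(az),-np.cos(tilt)]);y=flip*np.array([np.sin(az),-np.cos(az),0])
    return np.column_stack([np.cross(y,z),y,z])
if __name__=="__main__":
    print(S,G)
    for q,p,e in D: a,R=fk(q,G,S); print((a-p)*1000,rv(R,rot('xyz',e)))
    rng=np.random.default_rng(0)
    for name,v in [("button",(-57,80,104)),("pre",(-140,80,140)),("lev0",(-58,-110,298)),("lev3",(-115,-110,219))]:
        for tl in (40,45,50,55,60):
            for az in (YAW,YAW+.3):
                o=[]
                for k in range(25):
                    q,e=ik(P2W(v),toolR(np.radians(tl),az),rng.uniform(LO,HI))
                    if e<2e-3 and not any(np.abs(q-x).max()<.1 for x in o): o.append(q)
                print(name,tl,az,*o)
E
python3 kin.py
```

```text
(-1, -1, 3) [0.109 0.572 0.351 0.484 0.368 0.006]
[-191.572  -13.869   68.379] [-0.  0.  0.]
[-190.83   -16.89   -10.418] [ 0. -0. -0.]
[-182.979   -8.641   -2.918] [-0. -0. -0.]
[-181.934  -13.715   27.5  ] [-0.  0. -0.]
[-209.476    4.325   -4.788] [ 0.001 -0.     0.   ]
[-55.415  20.44  -35.621] [ 0.     0.    -0.001]
[ 25.022 -30.034 -23.208] [-0.001 -0.    -0.001]
[ 21.344 -22.092 -18.926] [-0.001 -0.     0.   ]
button 40 0.1
button 40 0.4
button 45 0.1
button 45 0.4
button 50 0.1
button 50 0.4
button 55 0.1
button 55 0.4
button 60 0.1
button 60 0.4
pre 40 0.1
pre 40 0.4
pre 45 0.1
pre 45 0.4
pre 50 0.1
pre 50 0.4
pre 55 0.1
pre 55 0.4
pre 60 0.1
pre 60 0.4
lev0 40 0.1 [ 0.78  -0.057 -0.918  1.283 -0.435 -0.239]
lev0 40 0.4 [ 0.474 -0.125 -0.971  1.037 -0.055  0.477]
lev0 45 0.1
lev0 45 0.4
lev0 50 0.1
lev0 50 0.4
lev0 55 0.1
lev0 55 0.4
lev0 60 0.1
lev0 60 0.4
lev3 40 0.1
lev3 40 0.4
lev3 45 0.1
lev3 45 0.4
lev3 50 0.1
lev3 50 0.4
lev3 55 0.1
lev3 55 0.4
lev3 60 0.1
lev3 60 0.4
```

```bash
sed -i 's/g\[0\]+g\[1\]\*np.sin(q\[1\]),0,/g[0]+g[1]*np.sin(q[1]),g[6],/; s/\[g\[5\],0,g\[2\]\]/[g[5],0,g[2]]/; s/W@np.array(\[0,0,g\[3\]\])/W@np.array([g[7],g[8],g[3]])/; s/\[0\]\*6/[0]*9/; s/\[0,.4,.4,.3,.3,0\]/[0,.4,.4,.3,.3,0,0,0,0]/' kin.py; python3 kin.py
```

```text
(-1, -1, 3) [ 0.001  0.601  0.463  0.378  0.199  0.     0.     0.    -0.192]
[-0.03   0.132 -0.018] [-0.  0.  0.]
[-0.009  0.091 -0.081] [ 0. -0. -0.]
[-0.043 -0.138 -0.002] [-0. -0. -0.]
[-0.002  0.004 -0.067] [-0.  0. -0.]
[0.003 0.01  0.062] [ 0.001 -0.     0.   ]
[ 0.129 -0.07   0.315] [ 0.     0.    -0.001]
[-0.073 -0.166 -0.263] [-0.001 -0.    -0.001]
[0.137 0.049 0.055] [-0.001 -0.     0.   ]
button 40 0.1
button 40 0.4
button 45 0.1
button 45 0.4
button 50 0.1
button 50 0.4
button 55 0.1
button 55 0.4
button 60 0.1
button 60 0.4
pre 40 0.1
pre 40 0.4
pre 45 0.1
pre 45 0.4
pre 50 0.1
pre 50 0.4
pre 55 0.1
pre 55 0.4
pre 60 0.1
pre 60 0.4
lev0 40 0.1 [ 0.902 -0.174 -0.954  1.107 -0.543 -0.141]
lev0 40 0.4 [ 0.776 -0.22  -0.97   0.996 -0.285  0.301]
lev0 45 0.1
lev0 45 0.4
lev0 50 0.1
lev0 50 0.4
lev0 55 0.1
lev0 55 0.4
lev0 60 0.1
lev0 60 0.4
lev3 40 0.1
lev3 40 0.4
lev3 45 0.1
lev3 45 0.4
lev3 50 0.1 [ 0.1   -0.228 -0.927 -2.973 -0.001 -1.739]
lev3 50 0.4
lev3 55 0.1
lev3 55 0.4
lev3 60 0.1
lev3 60 0.4
```

```bash
cat > scan.py <<'E'
from kin import *
rng=np.random.default_rng(1)
for name,v in [("button",(-66,80,103)),("lev0",(-58,-110,298)),("lev3",(-115,-110,219))]:
    for az in (-.5,-.2,.1,.4,.7,1.0):
        out=[]
        for tl in (0,20,25,30,35,40,45):
            b=None
            for k in range(14):
                q,e=ik(P2W(v),toolR(np.radians(tl),az),rng.uniform(LO,HI))
                if e<2e-3: b=q;break
            out.append((tl,None if b is None else list(np.round(b,2))))
        print(name,az,[o for o in out if o[1]])
E
python3 scan.py
```

```text
button -0.5 [(0, [np.float64(1.01), np.float64(0.43), np.float64(-0.18), np.float64(0.0), np.float64(-0.96), np.float64(0.06)]), (20, [np.float64(1.18), np.float64(0.4), np.float64(-0.47), np.float64(0.49), np.float64(-0.81), np.float64(-0.47)]), (25, [np.float64(1.21), np.float64(0.4), np.float64(-0.53), np.float64(0.62), np.float64(-0.8), np.float64(-0.62)]), (30, [np.float64(1.24), np.float64(0.41), np.float64(-0.59), np.float64(0.74), np.float64(-0.82), np.float64(-0.75)]), (35, [np.float64(1.26), np.float64(0.43), np.float64(-0.63), np.float64(0.85), np.float64(-0.85), np.float64(-0.87)]), (40, [np.float64(1.28), np.float64(0.45), np.float64(-0.66), np.float64(0.95), np.float64(-0.89), np.float64(-0.98)]), (45, [np.float64(1.29), np.float64(0.48), np.float64(-0.69), np.float64(1.02), np.float64(-0.94), np.float64(-1.08)])]
button -0.2 [(0, [np.float64(1.01), np.float64(0.43), np.float64(-0.18), np.float64(-0.0), np.float64(-0.96), np.float64(0.36)]), (20, [np.float64(1.17), np.float64(0.34), np.float64(-0.58), np.float64(0.58), np.float64(-0.66), np.float64(-0.26)]), (25, [np.fl
[... 10342 characters left out ...]
4(0.79), np.float64(-0.06), np.float64(-0.52), np.float64(-0.1), np.float64(-0.77), np.float64(1.85)]), (25, [np.float64(0.76), np.float64(-0.09), np.float64(-0.56), np.float64(-0.16), np.float64(-0.68), np.float64(1.91)]), (30, [np.float64(0.73), np.float64(-0.12), np.float64(-0.59), np.float64(-0.23), np.float64(-0.6), np.float64(1.99)]), (35, [np.float64(0.69), np.float64(-0.13), np.float64(-0.6), np.float64(-0.35), np.float64(-0.54), np.float64(2.13)]), (40, [np.float64(0.62), np.float64(-0.14), np.float64(-0.59), np.float64(-0.51), np.float64(-0.52), np.float64(2.32)]), (45, [np.float64(0.5), np.float64(-0.13), np.float64(-0.56), np.float64(-0.72), np.float64(-0.54), np.float64(2.59)])]
```

```bash
cat > plan.py <<'E'
from kin import *
c,s=np.cos(YAW),np.sin(YAW);RP=np.array([[c,-s,0],[s,c,0],[0,0,1]])
n=np.array([-.5,0,.866]);F0=np.array([-66,80,103.])
LIP=np.array([[x,y,z] for x in (-84,-76,-68,-60) for y in range(34,109,4) for z in (169,173)])
JAR=(np.array([.496,.561,0])-[PX,PY,0])@RP*1000
JAR=np.array([[JAR[0]+43*np.cos(a),JAR[1]+43*np.sin(a),z] for a in np.linspace(0,6.28,24) for z in (60,117)])
FC=np.array([[x,y,0] for x in (-9.5,9.5) for y in (-21,21)])
def box(P,lo,hi): d=np.maximum(lo-P,P-hi); return np.where((d<0).all(1),d.max(1),np.linalg.norm(np.maximum(d,0),axis=1)).min()
def btcp(T,d,e,tr):  # T tool R in press frame; contact at d forward, e left of the button's middle, pushed tr
    q=F0-n*tr+d*np.array([-.866,0,-.5])+e*np.array([0,1,0]); k=np.argmin((FC@T.T)@n); return q-T@FC[k]
def clear(T,t,P): return box((P-t)@T,np.array([-39,-96.5,-300]),np.array([39,96.5,-66])),box((P-t)@T,np.array([-9.5,-21,-66]),np.array([9.5,21,0]))
def best(p,R,q0s):
    for q0 in q0s:
        q,e=ik(p,R,np.array(q0))
        if e<2e-3: return q
Q0=[[1.15,.37,-.9,1.3,-.76,-1.1],[1.2,.1,-.9,.9,-.95,-.8],[1.1,.05,-.8,.9,-.9,-.5]]
if __name__=="__main__":
    for az in (-.6,-.45,-.3,-.15,0):
        for tl in (35,40,45,50,55):
            W=toolR(np.radians(tl),az);T=RP.T@W
            o=[]
            for d in (0,6):
                t=btcp(T,d,0,9);o.append((d,np.round(clear(T,t,LIP),1),np.round(clear(T,t,JAR),1)))
            t=btcp(T,6,0,9)
            a=T[:,2];p=np.cross([0,1,0],a);p/=np.linalg.norm(p);p*=np.sign(p[2])
            lv=[np.array([g[0],-105,g[1]])+20*p+35*a for g in ((-90,293),(-147,214))]
            print(az,tl,o,[None if best(P2W(v),W,Q0) is None else best(P2W(v),W,Q0)[[2,3,4]] for v in [t]+lv])
E
python3 plan.py
```

```text
-0.6 35 [(0, array([-17.2,   8.9]), array([15.4, 74.5])), (6, array([-17.4,  11.8]), array([12.8, 75. ]))] [array([-0.62 ,  0.789, -0.886]), array([-0.651,  0.712, -1.056]), array([-0.848,  0.761, -0.947])]
-0.6 40 [(0, array([-15.4,  11.1]), array([10.1, 72.1])), (6, array([-15.2,  14.6]), array([ 8.4, 72.9]))] [array([-0.646,  0.866, -0.931]), array([-0.706,  0.808, -1.074]), array([-0.891,  0.848, -0.981])]
-0.6 45 [(0, array([-13.,  14.]), array([ 6.4, 69.8])), (6, array([-12.3,  18.6]), array([ 2.5, 71.1]))] [array([-0.666,  0.929, -0.984]), array([-0.756,  0.898, -1.1  ]), array([-0.928,  0.923, -1.023])]
-0.6 50 [(0, array([-10. ,  18.2]), array([ 1.3, 67.8])), (6, array([-6.3, 23.2]), array([-3.5, 69.5]))] [array([-0.68 ,  0.98 , -1.042]), array([-0.801,  0.979, -1.135]), array([-0.961,  0.987, -1.072])]
-0.6 55 [(0, array([-4.3, 23. ]), array([-4.9, 66.1])), (6, array([-2.6, 28.2]), array([-5.5, 67.6]))] [array([-0.69 ,  1.02 , -1.103]), array([-0.842,  1.053, -1.178]), array([-0.989,  1.04 , -1.125])]
-0.45 35 [(0, array([-16.5,   8.8]), array([15.5, 78.4])), (6, array([-16
[... 2586 characters left out ...]
] [None, None, None]
0 35 [(0, array([-12.1,   8.8]), array([36.4, 86.6])), (6, array([-11.5,  12.8]), array([37.1, 87.1]))] [array([-0.949,  1.67 , -0.477]), array([-0.867,  0.913, -0.641]), None]
0 40 [(0, array([-9.7, 12.2]), array([35.4, 86.6])), (6, array([-8.6, 17.5]), array([36.5, 87.1]))] [None, array([-0.959,  1.165, -0.586]), None]
0 45 [(0, array([-6.7, 17.3]), array([34.7, 86.6])), (6, array([-5.1, 23. ]), array([36.1, 87.1]))] [None, None, None]
0 50 [(0, array([-3.1, 23. ]), array([34.1, 86.6])), (6, array([ 0.7, 28.6]), array([36. , 87.1]))] [None, None, None]
0 55 [(0, array([ 1.3, 28.5]), array([33.9, 86.6])), (6, array([ 6.5, 33.9]), array([36. , 87.1]))] [None, None, None]
```

```bash
cat > lev.py <<'E'
from plan import *
rng=np.random.default_rng(2)
def sols(p,W):
    o=[]
    for k in range(12):
        q,e=ik(p,W,rng.uniform(LO,HI))
        if e<2e-3 and not any(np.abs(q-x).max()<.1 for x in o): o.append(q)
    return o
for az in (.8,1.1,1.4,1.7):
  for tl in (50,58):
    W=toolR(np.radians(tl),az);T=RP.T@W
    off=T@(FC[np.argmin((FC@T.T)[:,2])]*[1,0,1])
    print(az,tl,[sols(P2W(np.array([x,-105,z+10.5])-off),W) for x,z in ((-90,363),(-90,293),(-147,214))])
q0=[.496,-.372,-.943,1.667,-.106,-.118]
for az in (-.8,-.6,-.45):
  for tl in (55,58):
    W=toolR(np.radians(tl),az);T=RP.T@W;a=T[:,2];p=np.cross([0,1,0],a);p/=np.linalg.norm(p)
    p*=np.sign(p[2])
    print(az,tl,[best(P2W(np.array([g[0],-105,g[1]])+20*p+42*a),W,Q0) for g in ((-90,293),(-147,214))])
E
python3 lev.py
```

```text
0.8 50 [[array([-2.317, -1.359, -0.572, -2.922, -3.05 ,  1.774]), array([ 0.839, -0.368, -0.7  ,  0.083, -0.368,  1.468])], [array([ 0.831, -0.307, -0.863,  0.164, -0.144,  1.389])], []]
0.8 58 [[array([ 0.825, -0.403, -0.867,  0.221, -0.097,  1.337]), array([-2.314, -1.356, -0.689, -2.93 , -3.03 ,  1.766])], [], [array([ 0.526, -0.266, -0.703, -1.04 , -0.27 ,  2.743]), array([ 0.713, -0.291, -0.781, -0.817, -0.101,  2.432])]]
1.1 50 [[array([ 0.394, -0.199, -0.288, -0.701, -0.88 ,  2.566])], [array([ 0.352, -0.137, -0.367, -0.808, -0.805,  2.736])], [array([ 0.332, -0.143, -0.531, -0.943, -0.718,  2.93 ])]]
1.1 58 [[array([ 0.219, -0.186, -0.299, -0.952, -0.932,  2.839])], [], [array([ 0.092, -0.085, -0.541, -1.203, -0.876, -2.985])]]
1.4 50 [[array([ 0.21 , -0.044, -0.113, -0.852, -1.237,  2.943])], [], [array([ 0.176,  0.012, -0.386, -0.974, -1.06 , -3.03 ])]]
1.4 58 [[], [], [array([ 0.028,  0.075, -0.398, -1.127, -1.17 , -2.817])]]
1.7 50 [[], [array([ 0.163,  0.152, -0.052, -0.887, -1.415, -3.005])], [array([ 0.16 ,  0.148, -0.246, -0.919, -1.299, -2.851])]]
1.7 58 [[array([ 0.065,  0.139,  0.029, -1.009, -1.567, -3.014])], [array([ 0.063,  0.201, -0.058, -1.014, -1.489, -2.887])], [array([ 0.052,  0.215, -0.245, -1.033, -1.393, -2.708])]]
-0.8 55 [array([ 1.174,  0.227, -0.714,  0.9  , -1.293, -0.972]), array([ 1.285,  0.275, -0.858,  0.864, -1.215, -1.166])]
-0.8 58 [array([ 1.184,  0.243, -0.732,  0.93 , -1.32 , -1.012]), array([ 1.298,  0.297, -0.869,  0.884, -1.246, -1.204])]
-0.6 55 [array([ 1.155,  0.138, -0.849,  1.07 , -1.163, -0.94 ]), array([ 1.268,  0.192, -0.997,  1.063, -1.112, -1.163])]
-0.6 58 [array([ 1.161,  0.153, -0.871,  1.111, -1.193, -0.99 ]), array([ 1.28 ,  0.214, -1.013,  1.089, -1.146, -1.211])]
-0.45 55 [array([ 1.103,  0.071, -0.942,  1.229, -1.054, -0.916]), None]
-0.45 58 [array([ 1.104,  0.084, -0.967,  1.283, -1.085, -0.975]), None]
```

```bash
cat > lev2.py <<'E'
from plan import *
th=np.linspace(0,6.28,16)
def scene(ang):
    a=np.radians(55)-ang; G=np.array([-4-150*np.cos(a),0,170+150*np.sin(a)])
    bar=np.array([[G[0]+10.5*np.cos(t),y,G[2]+10.5*np.sin(t)] for t in th for y in range(-150,-51,4)])
    u=np.array([-np.cos(a),0,np.sin(a)]);S0=np.array([-4,-60,170])
    rod=np.array([S0+u*l+7*(np.cos(t)*np.array([0,1,0])+np.sin(t)*np.cross(u,[0,1,0])) for l in range(0,140,6) for t in th])
    head=np.array([[x,y,z] for x in range(-55,20,6) for y in range(-40,41,8) for z in (128,160,206)]+[[-35+i,j,230] for i in (-10,10) for j in (-10,10)]+[[-4+50*np.cos(t),y,170+50*np.sin(t)] for t in th for y in (34,108)]+[[-84,y,173] for y in range(34,109,6)])
    return G,bar,np.vstack([rod,head])
def levtcp(az,tl,y0,k,ang,gap=0):
    W=toolR(np.radians(tl),az);T=RP.T@W;G,bar,o=scene(ang);a=T[:,2];p=-np.cross([0,1,0],a);p/=np.linalg.norm(p);p*=np.sign(p[2])
    off=10.5+9.5*abs(p@T[:,0])+21*abs(p@T[:,1])+gap
    t=G+[0,y0,0]+off*p+k*a
    return W,T,t,bar,o,p
if __name__=="__main__":
    for az in (-.9,-.8,-.7,-.6):
        for k in (30,40,45):
            r=[]
            for y0 in (-100,-115):
              for ang in (0,.72):
                W,T,t,bar,o,p=levtcp(az,58,y0,k,ang); f=(bar-t)@T
                d=np.maximum(np.abs(f)-[9.5,21,0],0); d=np.where((f[:,2]<0)&(f[:,2]>-66),np.linalg.norm(d[:,:2],axis=1),99);
                q=best(P2W(t),W,Q0)
                r.append((y0,np.round(bar[d.argmin()][1]),np.round(f[d.argmin()][2]),np.round(clear(T,t,bar)[0],1),np.round(clear(T,t,o),1),None if q is None else q[2]))
            print(az,k,*r)
E
python3 lev2.py
```

```text
-0.9 30 (-100, np.float64(-114.0), np.float64(-21.0), np.float64(-2.9), array([14.9, 32.8]), np.float64(-0.6164554651630506)) (-100, np.float64(-114.0), np.float64(-21.0), np.float64(-2.9), array([ 8.9, 23.6]), np.float64(-0.7640711676589143)) (-115, np.float64(-126.0), np.float64(-23.0), np.float64(-2.5), array([12.3, 39.5]), np.float64(-0.6431231625108155)) (-115, np.float64(-126.0), np.float64(-23.0), np.float64(-2.5), array([ 2.5, 30.9]), np.float64(-0.792928283468149))
-0.9 40 (-100, np.float64(-114.0), np.float64(-31.0), np.float64(-6.5), array([ 7.2, 32.8]), np.float64(-0.6303841094282019)) (-100, np.float64(-114.0), np.float64(-31.0), np.float64(-6.5), array([-0.6, 23.6]), np.float64(-0.7789789926102162)) (-115, np.float64(-126.0), np.float64(-33.0), np.float64(-6.4), array([10. , 39.6]), np.float64(-0.6568121307712813)) (-115, np.float64(-126.0), np.float64(-33.0), np.float64(-6.4), array([ 0.9, 31. ]), np.float64(-0.8076614494873631))
-0.9 45 (-100, np.float64(-114.0), np.float64(-36.0), np.float64(-8.3), array([ 4.3, 32.8]), np.float64(-0.6372431747798902)) (-100, np.float
[... 3896 characters left out ...]
.8]), np.float64(-1.0023593911658064)) (-115, np.float64(-134.0), np.float64(-29.0), np.float64(-5.4), array([ 8.4, 36.9]), np.float64(-0.8732049487295572)) (-115, np.float64(-134.0), np.float64(-29.0), np.float64(-5.4), array([ 0.6, 29.8]), None)
-0.6 45 (-100, np.float64(-118.0), np.float64(-35.0), np.float64(-7.8), array([ 8. , 29.1]), np.float64(-0.8537862785496285)) (-100, np.float64(-118.0), np.float64(-35.0), np.float64(-7.8), array([ 3.7, 20.8]), np.float64(-1.0076466488937308)) (-115, np.float64(-134.0), np.float64(-34.0), np.float64(-7.6), array([ 5.4, 36.9]), np.float64(-0.8777606998134704)) (-115, np.float64(-134.0), np.float64(-34.0), np.float64(-7.6), array([-2.6, 29.8]), None)
```

```bash
python3 h.py
python3 - <<'E'
from lev2 import *
from station import get_state
q=get_state()['q']; az,tl=-.75,58
W,T,t,bar,o,p=levtcp(az,tl,-100,20,0,60); 
print('pre',P2W(t),best(P2W(t),W,[q]+Q0), 'p world',RP@p)
prev=None
for ang in (0,.1,.2,.3,.4,.5,.6,.72):
    W,T,t,bar,o,_=levtcp(az,tl,-100,20,ang); w=P2W(t); print(ang,w,None if prev is None else (w-prev)*1000,clear(T,t,bar)[0],clear(T,t,o)); prev=w
print(best(w,W,Q0))
E
```

```text
q [ 0.496 -0.372 -0.943  1.667 -0.106 -0.118] tilt 58.04473249893369 az z 21.292202228606314 toolx [0.477 0.233 0.848] tooly [ 0.385 -0.922  0.038]
pre [0.565 0.244 0.347] [ 1.143  0.217 -0.62   0.967 -1.355 -0.863] p world [0.684 0.069 0.726]
0 [0.523 0.24  0.304] None 8.937737271659543 (np.float64(27.283938136769404), np.float64(31.519658686841773))
0.1 [0.512 0.239 0.294] [-11.778  -1.182  -9.203] 8.937737271659536 (np.float64(26.892952923447776), np.float64(30.288819150812067))
0.2 [0.501 0.238 0.284] [-10.805  -1.084 -10.339] 8.937737271659543 (np.float64(26.443180252626895), np.float64(29.057796241636545))
0.3 [0.491 0.237 0.273] [ -9.724  -0.976 -11.371] 8.937737271659543 (np.float64(25.940692999868734), np.float64(27.83888993330165))
0.4 [0.483 0.236 0.26 ] [ -8.546  -0.857 -12.29 ] 8.937737271659543 (np.float64(25.391648357897424), np.float64(26.644279134723384))
0.5 [0.475 0.235 0.247] [ -7.282  -0.731 -13.086] 8.937737271659572 (np.float64(24.8021568791004), np.float64(25.48590000211538))
0.6 [0.469 0.235 0.234] [ -5.946  -0.597 -13.751] 8.937737271659557 (np.float64(24.178148722007172), np.float64(24.29544355568158))
0.72 [0.464 0.234 0.216] [ -5.288  -0.531 -17.186] 8.937737271659557 (np.float64(23.391655920632825), np.float64(22.388029250322216))
[ 1.343  0.278 -0.866  0.882 -1.259 -1.184]
```

```bash
python3 -m creep '{"translation": [[0,0,0],[0,0,0],[0,0,0],[0,0,0],[0,0,0],[0,0,-10],[0,0,-20],[0,0,-20]], "spin": [-0.14,-0.14,-0.14,-0.14,-0.14,-0.14,-0.14,-0.14], "gripper": [0,0,0,0,0,0,0,0]}'; python3 h.py
```

```text
t: 13.1
eef_pos: [0.5358, 0.2676, 0.4211]
ee_rot: [3.085, -1.016, -0.577]
force: [0.6, 1.1, 1.5]
width: 0.0004
gripper_force: 0.0
q [ 1.232  0.117 -0.579  0.96  -1.43  -0.703] tilt 58.27335997350232 az z -36.864616054168906 toolx [ 0.441 -0.287  0.85 ] tooly [-0.585 -0.811  0.03 ]
```

```bash
python3 -m creep '{"translation": [[15,-12,-20],[14,-12,-24],[0,0,-30],[-15,-1,-15],[-15,-1,-15]], "spin": [-0.05,-0.05,0,0,0], "gripper": [0,0,0,0,0]}'; python3 h.py
python3 - <<'E'
from station import cams
import cv2
f=cams.grab_frame("scene"); cv2.imwrite("pics/s1.png",cv2.resize(f["img"][130:400,180:520,::-1],None,fx=2.2,fy=2.2))
E
```

```text
t: 13.6
eef_pos: [0.5354, 0.2401, 0.316]
ee_rot: [3.08, -1.016, -0.67]
force: [-0.4, 0.7, 0.6]
width: 0.0006
gripper_force: 0.0
q [ 1.198  0.214 -0.7    0.952 -1.339 -0.908] tilt 58.26330180307366 az z -42.53924121611012 toolx [ 0.413 -0.327  0.85 ] tooly [-0.661 -0.75   0.032]
```

View pics/s1.png

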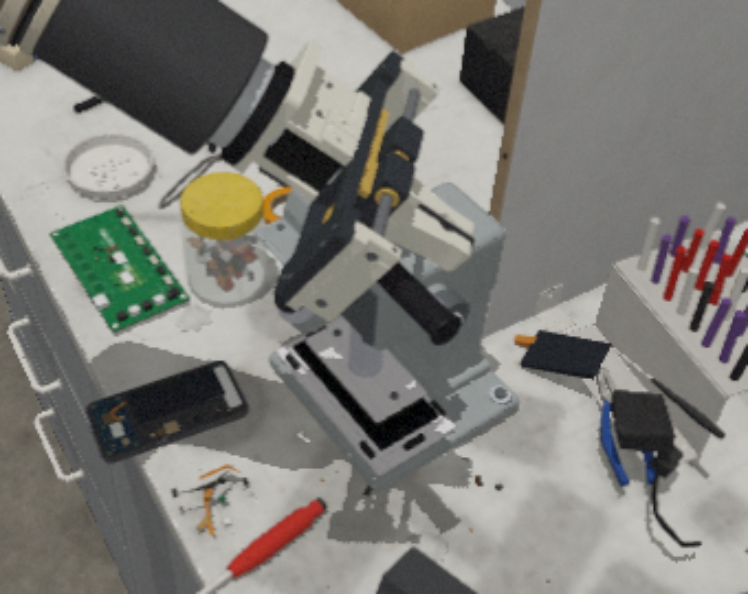

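The fingers lie just behind and above the grip, which is at about (420,300) in the crop, and the body is clear of the head. Now I'll follow the arc.

```bash
python3 -m creep '{"translation": [[-12,0,-12],[-12,-1,-9],[-11,-1,-10],[-10,-1,-12],[-8,-1,-12],[-7,-1,-13],[0,0,0]], "spin": [0,0,0,0,0,0,0], "gripper": [0,0,0,0,0,0,0]}'
cat > la.py <<'E'
from station import cams,nets
import numpy as np
from kin import P2W
h=P2W((-4,-101,170))
for c in ("scene","top"):
    cams.grab_frame(c)
    for d in nets.pinpoint(c,"lever_grip")[:1]:
        v=np.array(d["centre"])-h; x=-(v[0]*np.cos(.1)+v[1]*np.sin(.1)); print(c,d["confidence"],np.round(d["centre"],3),"angle",np.radians(55)-np.arctan2(v[2],x))
E
python3 la.py
```

```text
t: 14.35
eef_pos: [0.4751, 0.2359, 0.2492]
ee_rot: [3.082, -1.016, -0.669]
force: [1.0, 1.8, 3.5]
width: 0.0007
gripper_force: 1.8
scene 0.95 [0.443 0.242 0.239] angle 0.4852137727511617
top 0.63 [0.445 0.246 0.239] angle 0.47816502618518103
```

```bash
python3 -m creep '{"translation": [[-6,-1,-14],[-5,-1,-17],[0,0,0]], "spin": [0,0,0], "gripper": [0,0,0]}'; python3 la.py
```

```text
t: 14.85
eef_pos: [0.4646, 0.2336, 0.2179]
ee_rot: [3.081, -1.016, -0.67]
force: [1.8, 3.0, 4.8]
width: 0.0004
gripper_force: 2.8
scene 0.69 [0.432 0.241 0.207] angle 0.7101349471038549
top 0.88 [0.432 0.247 0.209] angle 0.6939675204408127
```

```bash
python3 -m creep '{"translation": [[-1,0,-4],[0,0,0],[7,1,8],[14,1,15],[14,1,15],[14,1,15],[0,0,0]], "spin": [0,0,0,0,0,0,0], "gripper": [0,0,0,0,0,0,0]}'; python3 la.py
```

```text
t: 15.75
eef_pos: [0.5137, 0.2367, 0.2687]
ee_rot: [3.087, -1.014, -0.678]
force: [0.3, 0.5, -0.3]
width: 0.0003
gripper_force: 0.0
scene 0.86 [0.438 0.244 0.216] angle 0.6429364268798508
top 0.72 [0.436 0.244 0.217] angle 0.6382589509573651
```

```bash
cat > btn.py <<'E'
from plan import *
from station import get_state
s=get_state();W0=Ro.from_euler('xyz',s['ee_rot']).as_matrix();z=np.arctan2(W0[1,2],W0[0,2])
print(s['eef_pos'],z)
from lev2 import scene
G,bar,o=scene(0.65)
for az in (-.5,-.4,-.3,-.2):
    W=rot('z',az-z)@W0;T=RP.T@W
    for d in (0,6,10):
        t=btcp(T,d,0,9);t0=btcp(T,d,0,0);q=best(P2W(t),W,Q0+[s['q']])
        print(az,d,'lip/jar in',clear(T,t,LIP),clear(T,t,JAR)[0],'out',clear(T,t0,LIP)[0],P2W(t0),P2W(t),None if q is None else q[2:5],'corner',FC[np.argmin((FC@T.T)@n)])
E
python3 btn.py
```

```text
[0.512 0.236 0.267] -0.7430612525000653
-0.5 0 lip/jar in (np.float64(-1.1043224645293321), np.float64(27.49217240340968)) -4.7460591277374675 out 4.050294914361906 [0.492 0.41  0.112] [0.496 0.411 0.104] [-0.777  1.183 -1.094] corner [ -9.5 -21.    0. ]
-0.5 6 lip/jar in (np.float64(2.1972130037548445), np.float64(32.95491434610326)) -1.9980390901845482 out 6.170681353146765 [0.487 0.41  0.109] [0.491 0.41  0.101] [-0.782  1.178 -1.093] corner [ -9.5 -21.    0. ]
-0.5 10 lip/jar in (np.float64(5.750791587512041), np.float64(36.6363556500319)) -0.16602573181593527 out 8.534632855129807 [0.483 0.409 0.107] [0.488 0.41  0.099] [-0.786  1.174 -1.092] corner [ -9.5 -21.    0. ]
-0.4 0 lip/jar in (np.float64(-0.21986099764203004), np.float64(28.897795032739797)) 2.6436917720067754 out 5.134689128654024 [0.494 0.41  0.112] [0.498 0.41  0.104] [-0.859  1.342 -1.05 ] corner [ -9.5 -21.    0. ]
-0.4 6 lip/jar in (np.float64(3.4654311729971), np.float64(34.35311969243339)) 4.9437893609012775 out 7.627323983228696 [0.489 0.409 0.109] [0.493 0.41  0.101] [-0.865  1.337 -1.05 ] corner [ -9.5 -21.
[... 743 characters left out ...]
1 out 12.270077761710068 [0.487 0.409 0.107] [0.492 0.409 0.099] [-0.943  1.517 -1.018] corner [ -9.5 -21.    0. ]
-0.2 0 lip/jar in (np.float64(2.3585401175160428), np.float64(30.867929068699627)) 16.936408575134525 out 8.010630237859957 [0.498 0.41  0.112] [0.503 0.41  0.104] None corner [ -9.5 -21.    0. ]
-0.2 6 lip/jar in (np.float64(6.916666277913384), np.float64(36.23443331358124)) 19.425169650586646 out 11.332784439816376 [0.493 0.409 0.109] [0.497 0.41  0.101] None corner [ -9.5 -21.    0. ]
-0.2 10 lip/jar in (np.float64(10.672767685284711), np.float64(39.789347510202)) 21.152152540007755 out 14.424454842888226 [0.489 0.409 0.107] [0.494 0.409 0.099] None corner [ -9.5 -21.    0. ]
```

Run:
```python
from plan import *
from station import get_state
s=get_state();W0=Ro.from_euler('xyz',s['ee_rot']).as_matrix();q=s['q']
print(s['t'])
for p,sp in [((.512,.246,.312),0),((.477,.321,.347),0),((.452,.366,.332),.14),((.432,.406,.292),.28),((.432,.426,.242),.42),((.437,.426,.152),.42),((.4905,.409,.109),.42),((.495,.41,.101),.42)]:
    q,e=ik(np.array(p),rot('z',sp)@W0,q); print(p,sp,q,round(e,4))
```

```text
15.95
(0.512, 0.246, 0.312) 0 [ 1.253  0.207 -0.712  0.913 -1.364 -0.933] 0.0
(0.477, 0.321, 0.347) 0 [ 1.375  0.254 -0.546  0.815 -1.502 -0.894] 0.0
(0.452, 0.366, 0.332) 0.14 [ 1.46   0.25  -0.595  0.857 -1.443 -0.902] 0.0
(0.432, 0.406, 0.292) 0.28 [ 1.516  0.271 -0.678  0.931 -1.337 -0.951] 0.0
(0.432, 0.426, 0.242) 0.42 [ 1.497  0.29  -0.806  1.093 -1.19  -1.035] 0.0
(0.437, 0.426, 0.152) 0.42 [ 1.445  0.415 -0.886  1.225 -1.09  -1.233] 0.0
(0.4905, 0.409, 0.109) 0.42 [ 1.263  0.479 -0.923  1.452 -1.028 -1.335] 0.0
(0.495, 0.41, 0.101) 0.42 [ 1.248  0.494 -0.922  1.476 -1.024 -1.351] 0.0
```

```bash
python3 -m creep '{"translation": [[0,10,45],[-10,30,35],[-25,45,0],[-25,45,-15],[-20,40,-40],[0,20,-50],[0,0,-50],[5,0,-40]], "spin": [0,0,0,0.14,0.14,0.14,0,0], "gripper": [0,0,0,0,0,0,0,0]}'; python3 h.py
python3 - <<'E'
from station import cams,nets
import cv2,numpy as np
f=cams.grab_frame("scene"); cv2.imwrite("pics/s2.png",cv2.resize(f["img"][150:370,200:460,::-1],None,fx=2.7,fy=2.7))
for c in ("scene",):
    for d in nets.pinpoint(c,"release_face")[:2]: print(c,d)
cams.grab_frame("wrist")
print(nets.pinpoint("wrist","release_face"))
E
python3 btn.py | grep -- -0.3
```

```text
t: 16.75
eef_pos: [0.4415, 0.4138, 0.1608]
ee_rot: [3.078, -1.015, -0.245]
force: [0.7, 1.4, 0.7]
width: 0.0007
gripper_force: 0.0
q [ 1.43   0.388 -0.904  1.236 -1.088 -1.22 ] tilt 58.2134789337196 az z -18.35642421781395 toolx [ 0.512 -0.128  0.849] tooly [-0.295 -0.955  0.034]
scene {'centre': [0.4975, 0.4303, 0.1025], 'confidence': 0.72}
[]
[0.443 0.414 0.164] -0.32363868849818944
-0.3 0 lip/jar in (np.float64(1.0028529621527298), np.float64(30.1009861962625)) 9.27162336257243 out 6.522326533033485 [0.496 0.41  0.112] [0.5   0.41  0.104] [-0.933  1.526 -1.018] corner [ -9.5 -21.    0. ]
-0.3 6 lip/jar in (np.float64(5.18322626591038), np.float64(35.508643301688515)) 11.462567261498213 out 9.456992849399132 [0.491 0.409 0.109] [0.495 0.41  0.101] [-0.939  1.521 -1.019] corner [ -9.5 -21.    0. ]
-0.3 10 lip/jar in (np.float64(8.902941226170404), np.float64(39.10884477404952)) 13.125908164407448 out 12.388740586632569 [0.487 0.409 0.107] [0.492 0.409 0.099] [-0.943  1.517 -1.02 ] corner [ -9.5 -21.    0. ]
```

View pics/s2.png

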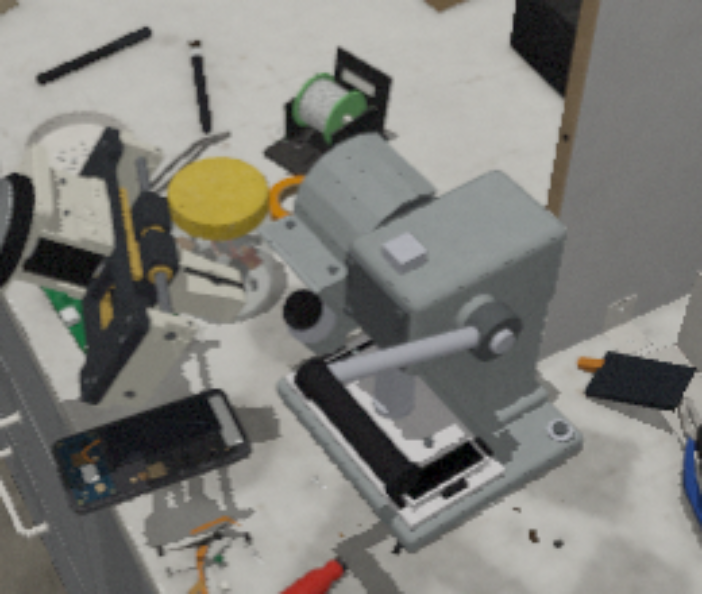

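The lever stands at the third notch, and the black button at (302,308) in the crop is free. The fingers wait to its left and front. Pressing now.

```bash
python3 -m creep '{"translation": [[16,-2,-22],[16,-2,-20],[8,-1,-8],[0,0,0],[6,0,-3],[2,0,-4],[0,0,0]], "spin": [0,0,0,0,0,0,0], "gripper": [0,0,0,0,0,0,0]}'; python3 btn.py | grep -- '-0.3 6'
```

```text
t: 17.65
eef_pos: [0.4912, 0.4101, 0.107]
ee_rot: [3.084, -1.016, -0.253]
force: [-0.2, -0.6, 0.4]
width: 0.0003
gripper_force: 0.0
-0.3 6 lip/jar in (np.float64(5.0645558422913295), np.float64(35.47411389396822)) 11.440830824786815 out 9.377909320782072 [0.491 0.409 0.109] [0.495 0.41  0.101] [-0.939  1.52  -1.018] corner [ -9.5 -21.    0. ]
```

```bash
python3 -m creep '{"translation": [[2,0,-3],[2,0,-3],[1,0,-2],[0,0,0]], "spin": [0,0,0,0], "gripper": [0,0,0,0]}';python3 la.py
```

```text
t: 18.05
eef_pos: [0.4964, 0.4103, 0.0988]
ee_rot: [3.083, -1.017, -0.252]
force: [-0.6, 1.1, 3.3]
width: 0.0001
gripper_force: 1.7
scene 0.75 [0.454 0.246 0.259] angle 0.33236236143801134
top 0.96 [0.473 0.245 0.276] angle 0.1662405721019543
```

```bash
python3 -m creep '{"translation": [[0,0,-1],[0,0,0],[0,0,0],[0,0,0],[0,0,0],[0,0,0],[0,0,0],[0,0,0]], "spin": [0,0,0,0,0,0,0,0], "gripper": [0,0,0,0,0,0,0,0]}';python3 la.py
```

```text
t: 19.05
eef_pos: [0.4962, 0.4096, 0.0975]
ee_rot: [3.082, -1.016, -0.251]
force: [0.7, 2.1, 4.4]
width: 0.0003
gripper_force: 1.9
top 0.56 [0.492 0.248 0.297] angle -0.01864547721923937
```

Lever is fully up. I'll back off along the approach and check.

```bash
python3 -m creep '{"translation": [[-4,0,7],[-8,1,8],[-16,2,20],[-16,2,22],[-20,0,40],[0,0,50],[0,0,40],[0,0,0]], "spin": [0,0,0,0,0,0,0,0], "gripper": [0,0,0,0,0,0,0,0]}';python3 la.py
python3 - <<'E'
from station import cams
import cv2
f=cams.grab_frame("scene"); cv2.imwrite("pics/s3.png",cv2.resize(f["img"][150:400,190:490,::-1],None,fx=2.4,fy=2.4))
E
```

```text
t: 20.05
eef_pos: [0.4314, 0.4156, 0.2884]
ee_rot: [3.094, -1.013, -0.261]
force: [1.3, -0.5, -0.3]
width: 0.0003
gripper_force: 0.0
scene 0.75 [0.492 0.25  0.295] angle -0.01343765981758216
top 0.59 [0.491 0.252 0.295] angle -0.011088218853818388
```

View pics/s3.png

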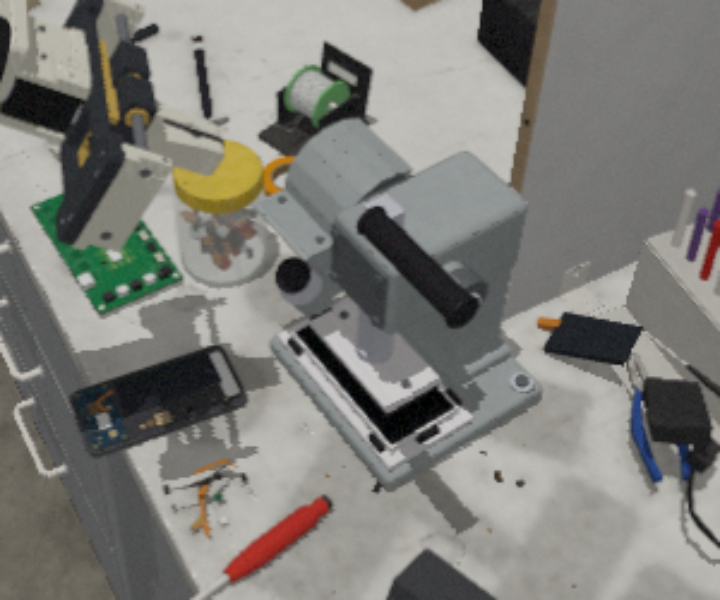

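The lever is fully up at (415,265) in the crop, the button is out at (292,275), and the jar, phone and driver haven't moved. The gripper touches nothing.

```bash
python3 -c "
from station import arm
print(arm.job_done())"
```

```text
the job is handed in; nothing more can be done
None
```

I pressed the lever to its third notch (measured about 0.64 rad) and let the ratchet hold it for about two seconds. I then kept the release button in until the lever was fully back up and handed the job in at about 20 s. Nothing else moved, though I didn't measure the screen itself.

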